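# Trace the bowl template on the profile copier

### The arm

A 6-joint arm with a two-finger parallel gripper is mounted at the origin on the work surface. World frame = base frame: x ahead of the robot, y to its left, z up, the work surface at z = 0. Lengths are in mm, angles in rad, forces in N, time in s.
With the tool pointing down it reaches from about 300 to 775 mm from the base axis. Payload 14.6 kg.
Tool frame: the origin (TCP) lies on the centre line of the jaws, within the pads' length; the fingertips stand 19 mm ahead of it and the grasp point (between the pads) is the TCP (bot.tip_reach is the distance from the TCP to the fingertips, in mm); z points along the fingers, y is the line along which they close (so a half turn about z gives the same grasp; the last joint's range is limited). The gripper opens to 85 mm and grips with 20 to 120 N. Pads are 22 mm wide; open, the fingers measure 114 mm over their backs; the gripper's body (76 mm by 85 mm) begins 54 mm behind the grasp point. The pads swing forward as they close: fully open they stand 13 mm farther back than shut.
Start: joints at [-1.392, 0.3, 1.521, -0, 1.321, -0.067], TCP at [133.826, -533.461, 250.281] pointing down, gripper open.
Joint ranges: [-3.03, 3.03], [-0.79, 2.21], [0.23, 2.52], [-1.04, 4.18], [0, 3.07], [-2.55, 2.55]. Speed limits (rad/s): [2.22, 2.22, 2.57, 3.14, 3.14, 3.14].

### API

Orientations are given as a unit quaternion [w, x, y, z].
In Python, from rig import bot gives the robot as it stands. Calls block until the motion is done:
- bot.move_to(position, orientation): joint-space move of the TCP to a pose.
- bot.servo_line(position, attitude=None, speed=150, until_force=None): straight line of the TCP; attitude=None keeps the orientation; speed is the mean speed in mm/s. With until_force (N) it stops when the force on the tool has changed by that much, and returns True; else False.
- bot.move_joints(angles): joint-space move.
- bot.move_gripper(opening, grip_force=None): finger opening in mm; grip_force is the grip in N (None keeps the last); returns when the fingers have stopped.
- bot.dwell(seconds).
- bot.ik(position, orientation): joint angles nearest the present ones, or None.
- bot.read_state(): the state.
- bot.read_camera(name): name is "scene" or "side" or "wrist"; returns a dict with "image" (480x640x3 uint8, blue, green, red), "depth" (480x640 float32, mm along the optical axis (not along the pixel's ray), 0 where there is no reading), "fovy" (degrees; the focal length in pixels is half the picture's height over the tangent of half this angle, whatever the lens; pixels are square), "cx", "cy" (the principal point, pixels), "eye" and "attitude" of the camera in the world; the wrist camera has in their place "mount" (4x4, takes a point from camera to tool coordinates, whose origin is the TCP and whose axes are the flange's). Camera axes: x right, y down, z forward; pixel columns grow to the right and rows downward; lengths in mm; the calibration is good to about 2 mm. A picture is of the moment at which its call begins: read the wrist's pose just before it.
A pose or a line that the arm cannot do raises bot.MotionError and nothing moves.
- bot.finish_job(): hands the job in; it is judged then, once.
The state is a dict: "clock": time; "joint_positions": joint angles; "qvel": joint speeds; "effort": joint torques, N m; "ee_pos": TCP position; "tool_rot": TCP orientation; "ft_force": force on the tool from outside, world axes, zero at the start; "moment": the same for the moment, N m; "grip_width": finger opening in mm; "grip_force": force on a finger pad.
Only numpy, scipy, OpenCV 4.12 (cv2) and the standard library are available. Lean on these libraries where they do the work, as an engineer would, in place of code of your own. Each camera call takes 0.05 s, during which the arm holds its last target. There are 200 camera calls.

### The job

Stand every hold-down weight on the narrow ledge of the profile copier's template carriage and, once they all stand there, take the stylus from its fork and trace the template's curved edge with its ball end, from the left end to the right end as seen from the robot: press just enough that the sprung carriage gives a little, never to its stop, and keep contact all the way, lowering and lifting the stylus only at the ends of the edge. Then hang the stylus upright in its fork again and stand all the weights flat in the tray, leaving the mug, bowl and brush alone.

Things in the scene. Friction and masses are not known exactly. Their poses are not given: they have to be found in the camera images.
- carriage (a joint): travel (m) of the copier's sprung carriage away from the robot, along its own +x: 0 at rest (forward), 0.020 at its rear stop. A spring pushes it forward with 1.5 N at 0, 7.5 N at the stop (300 N/m, well damped). The carriage is a brown wooden template, 18 mm thick, its top 40 mm above the table, 240 mm wide, with an S-curved front edge facing the robot, on a low grey fixed base
- edge_0 (a point): point on the template's curved front edge, half-way up (31 mm above the table; moves with the carriage); x points away from the robot along the travel, y to the left. Left end, the start (the edge goes on 30 mm beyond). The edge follows a sine: seen from edge_3, x = 18 mm * sin(2 pi y / 180 mm), the left half a hollow, the right half a belly standing out towards the robot
- edge_1 (a point): point on the template's curved front edge, half-way up (31 mm above the table; moves with the carriage); x points away from the robot along the travel, y to the left. 30 mm to the right of edge_0
- edge_2 (a point): point on the template's curved front edge, half-way up (31 mm above the table; moves with the carriage); x points away from the robot along the travel, y to the left. 60 mm to the right of edge_0
- edge_3 (a point): point on the template's curved front edge, half-way up (31 mm above the table; moves with the carriage); x points away from the robot along the travel, y to the left. Middle of the edge. The base is set back 22 mm from here, so the stylus runs over bare table
- edge_4 (a point): point on the template's curved front edge, half-way up (31 mm above the table; moves with the carriage); x points away from the robot along the travel, y to the left. 120 mm to the right of edge_0
- edge_5 (a point): point on the template's curved front edge, half-way up (31 mm above the table; moves with the carriage); x points away from the robot along the travel, y to the left. 150 mm to the right of edge_0
- edge_6 (a point): point on the template's curved front edge, half-way up (31 mm above the table; moves with the carriage); x points away from the robot along the travel, y to the left. Right end, the finish, 180 mm from edge_0; the edge goes on 30 mm beyond
- ledge (a point): middle of the top of the narrow aluminium ledge across the carriage, 20 mm wide (x, the travel direction) and 232 mm long (y), 12 mm above the template's top and 52 mm above the table, 105 mm behind the middle line of the edge; the flat template goes on 60 mm behind it. A 4 mm thick rim, its top 60 mm above the table, borders the template at the ledge's two ends and at the back
- stylus_block (a point): centre of the tracing stylus's aluminium grip block, 28 x 28 mm and 46 mm tall; a steel rod of 10 mm diameter stands out of the middle of its underside. z points up along the stylus; x, y are square to the block's sides. Mass about 140 g. It hangs at first in the fork with the block resting on the prongs
- stylus_tip (a point): centre of the ball end (10 mm diameter) of the stylus's rod, 65 mm below the underside of the block, 88 mm below the block's centre
- fork_seat (a point): point on top of the fork's prongs where the middle of the block's underside belongs, 90 mm above the table. Fixed steel fork: two prongs 16.5 mm wide, 6 mm thick, with a 15 mm slot between them along x, open at -x (24 mm in front of this point), closed 28 mm behind it, free above
- tray_in (a point): centre of the inner floor of the fixed grey open tray, floor 4 to 5 mm above the table, inside 107 mm (x) by 182 mm (y), rim 20 mm above the table
- weight1_center (a point): dark steel hold-down weight (may be absent), about 300 g: round foot of 46 mm diameter and 18 mm height, with a round knob of 22 mm diameter standing on it to 46 mm total height; this point is on its axis, 23 mm above its underside; z is its axis
- weight2_center (a point): dark steel hold-down weight (may be absent), about 300 g: round foot of 46 mm diameter and 18 mm height, with a round knob of 22 mm diameter standing on it to 46 mm total height; this point is on its axis, 23 mm above its underside; z is its axis
- weight3_center (a point): dark steel hold-down weight (may be absent), about 300 g: round foot of 46 mm diameter and 18 mm height, with a round knob of 22 mm diameter standing on it to 46 mm total height; this point is on its axis, 23 mm above its underside; z is its axis
- weight4_center (a point): dark steel hold-down weight (may be absent), about 300 g: round foot of 46 mm diameter and 18 mm height, with a round knob of 22 mm diameter standing on it to 46 mm total height; this point is on its axis, 23 mm above its underside; z is its axis
- mug_rim (a point): centre of the mouth of a terracotta mug, 85 mm tall; leave alone
- bowl_rim (a point): centre of the mouth of a terracotta bowl, 120 mm across, 50 mm tall; leave alone
- brush_grip (a point): handle of a brush lying on the table; leave alone
Things that resemble listed ones, but are neither listed nor needed, are in the scene too. What is shaped like the part that bears weight4_center but turquoise is not meant.

How it is judged (in metres and radians):
On the way, in this order (a step that is already met when the one before it is completed fails the run):
1. every weight stands on the ledge, the hand clear of them (x of weight1_center in the frame of ledge between -0.012 and 0.012 m and y of weight1_center in the frame of ledge between -0.116 and 0.116 m and z of weight1_center in the frame of ledge between 0.019 and 0.027 m and angle between each of weight1_center, weight2_center, weight3_center, weight4_center's own z axis and vertical below 0.12 rad and distance between the grasp point and weight1_center above 0.06 m and x of weight2_center in the frame of ledge between -0.012 and 0.012 m and y of weight2_center in the frame of ledge between -0.116 and 0.116 m and z of weight2_center in the frame of ledge between 0.019 and 0.027 m and distance between the grasp point and weight2_center above 0.06 m and x of weight3_center in the frame of ledge between -0.012 and 0.012 m and y of weight3_center in the frame of ledge between -0.116 and 0.116 m and z of weight3_center in the frame of ledge between 0.019 and 0.027 m and distance between the grasp point and weight3_center above 0.06 m and x of weight4_center in the frame of ledge between -0.012 and 0.012 m and y of weight4_center in the frame of ledge between -0.116 and 0.116 m and z of weight4_center in the frame of ledge between 0.019 and 0.027 m and distance between the grasp point and weight4_center above 0.06 m), for 0.3 s.
2. the stylus presses the edge at its left end (horizontal distance between stylus_tip and edge_0 below 0.014 m and z of stylus_tip in the frame of edge_0 between -0.012 and 0.012 m and value of joint carriage above 0.0015 m), for 0.05 s.
3. traced to edge_1 (horizontal distance between stylus_tip and edge_1 below 0.014 m and z of stylus_tip in the frame of edge_1 between -0.012 and 0.012 m and value of joint carriage above 0.0015 m), for 0.05 s.
4. traced to edge_2 (horizontal distance between stylus_tip and edge_2 below 0.014 m and z of stylus_tip in the frame of edge_2 between -0.012 and 0.012 m and value of joint carriage above 0.0015 m), for 0.05 s.
5. traced to the middle (horizontal distance between stylus_tip and edge_3 below 0.014 m and z of stylus_tip in the frame of edge_3 between -0.012 and 0.012 m and value of joint carriage above 0.0015 m), for 0.05 s.
6. traced to edge_4 (horizontal distance between stylus_tip and edge_4 below 0.014 m and z of stylus_tip in the frame of edge_4 between -0.012 and 0.012 m and value of joint carriage above 0.0015 m), for 0.05 s.
7. traced to edge_5 (horizontal distance between stylus_tip and edge_5 below 0.014 m and z of stylus_tip in the frame of edge_5 between -0.012 and 0.012 m and value of joint carriage above 0.0015 m), for 0.05 s.
8. traced to the right end (horizontal distance between stylus_tip and edge_6 below 0.014 m and z of stylus_tip in the frame of edge_6 between -0.012 and 0.012 m and value of joint carriage above 0.0015 m), for 0.05 s.
At the end, for the whole second after the job is handed in: every weight stands flat (within 0.15 rad) on the tray's floor; the stylus hangs upright (within 0.1 rad) with its block resting on the fork's prongs, within 8 mm of the seat; the carriage is back forward (x of weight1_center in the frame of tray_in between -0.05 and 0.05 m and y of weight1_center in the frame of tray_in between -0.09 and 0.09 m and z of weight1_center in the frame of tray_in between 0.018 and 0.028 m and angle between each of weight1_center, weight2_center, weight3_center, weight4_center's own z axis and vertical below 0.15 rad and x of weight2_center in the frame of tray_in between -0.05 and 0.05 m and y of weight2_center in the frame of tray_in between -0.09 and 0.09 m and z of weight2_center in the frame of tray_in between 0.018 and 0.028 m and x of weight3_center in the frame of tray_in between -0.05 and 0.05 m and y of weight3_center in the frame of tray_in between -0.09 and 0.09 m and z of weight3_center in the frame of tray_in between 0.018 and 0.028 m and x of weight4_center in the frame of tray_in between -0.05 and 0.05 m and y of weight4_center in the frame of tray_in between -0.09 and 0.09 m and z of weight4_center in the frame of tray_in between 0.018 and 0.028 m and horizontal distance between stylus_block and fork_seat below 0.008 m and z of stylus_block in the frame of fork_seat between 0.019 and 0.027 m and angle between stylus_block's own z axis and vertical below 0.1 rad and value of joint carriage below 0.002 m); the robot touches nothing.
It fails at once if the stylus, lowered beside the middle of the edge (within 65 mm of its middle), is off the template (z of stylus_tip in the frame of edge_3 below 0.03 m and y of stylus_tip in the frame of edge_3 between -0.065 and 0.065 m and x of stylus_tip in the frame of edge_3 between -0.045 and 0.03 m and value of joint carriage below 0.0006 m).
It fails at once if the carriage is pushed to its stop (value of joint carriage above 0.0185 m).
It fails at once if the mug, bowl or brush is disturbed (distance of any of mug_rim, bowl_rim, brush_grip from where it was at the start of the episode above 0.03 m).
Of weight1, weight2, weight3, weight4 only 2 to 3 are there at a start; the rules pass over those that are not, and their reading is None.
At some moment in a run one of weight1, weight2, weight3, weight4 may be knocked a few centimetres aside while the robot is not near it.
It also fails if it takes over 210 s, if anything falls off the work surface, if the arm or the gripper's body presses on something with over 40 N, if the wrist force passes 120 N, or if a joint passes its speed limit or range.

## Working session

There is one attempt and no reset: what is moved stays moved. The work goes in short steps, each a Python script; the robot and the scene stay as the last script left them, time stands still between calls to the robot, and variables do not carry over. Pictures are saved under pics/ and viewed, at most 14 in all, crops included, and the job is handed in when it is done.

```bash
ls; mkdir -p pics; cat > h.py <<'E'
import numpy as np, cv2
from scipy.spatial.transform import Rotation as R
from rig import bot
def rot(q): return R.from_quat([q[1],q[2],q[3],q[0]])
def cloud(c):
    d=c["depth"]; f=240/np.tan(np.radians(c["fovy"])/2)
    v,u=np.mgrid[:480,:640]
    P=np.stack([(u-c["cx"])*d/f,(v-c["cy"])*d/f,d],-1)
    if "eye" in c: W=P@rot(c["attitude"]).as_matrix().T+np.array(c["eye"])
    else:
        M=np.array(c["mount"]); s=c["s"]
        W=(P@M[:3,:3].T+M[:3,3])@rot(s["tool_rot"]).as_matrix().T+np.array(s["ee_pos"])
    W[d==0]=np.nan
    return W
def shot(n):
    s=bot.read_state(); c=bot.read_camera(n)
    c["s"]=s; return c
E
python3 - <<'E'
from h import *
s=bot.read_state();print(s)
for n in ["scene","side","wrist"]:
    c=shot(n);cv2.imwrite(f"pics/{n}0.png",c["image"]);np.save(n+"0.npy",cloud(c));print(n,c.get("eye"),c["fovy"],c["cx"],c["cy"],c.get("mount"))
E
```

```text
pics
{'clock': 0.0, 'joint_positions': array([-1.39161647e+00,  3.00476858e-01,  1.52163904e+00,  2.46627077e-05,
        1.32075591e+00, -6.66566466e-02]), 'qvel': array([-0.00109077,  0.00069182,  0.00028193,  0.00038168,  0.00042668,
        0.00068873]), 'effort': array([-1.21739056e-03, -5.43500769e+01, -3.61791623e+01, -1.72496075e-04,
        3.97835596e-03, -1.72274542e-05]), 'ee_pos': array([ 133.78066218, -533.22895924,  249.69364389]), 'tool_rot': array([-6.39234457e-04,  9.92455230e-01,  1.22605899e-01, -2.40374960e-05]), 'ft_force': array([-0.18124699, -0.83512873, -0.11469559]), 'moment': array([ 0.03784291, -0.00765927, -0.01869841]), 'grip_force': 0.0, 'grip_width': 85.73698198023496}
scene [1338.69635268  374.44567174  846.30414432] 46.740649507253025 319.187735733378 242.94268234564777 None
side [560.77142442 797.82262552 734.20888467] 55.31027173433106 318.486213103343 242.4587822155316 None
wrist None 66.8365030286998 317.85897989877475 237.003766741094 [[-8.67590758e-05 -9.56666565e-01 -2.91185640e-01  7.40720056e+01]
 [ 9.99999620e-01 -3.35638674e-04  8.04762400e-04  1.04131089e-01]
 [-8.67622442e-04 -2.91185459e-01  9.56666230e-01 -1.24332468e+02]
 [ 0.00000000e+00  0.00000000e+00  0.00000000e+00  1.00000000e+00]]
```

View pics/scene0.png

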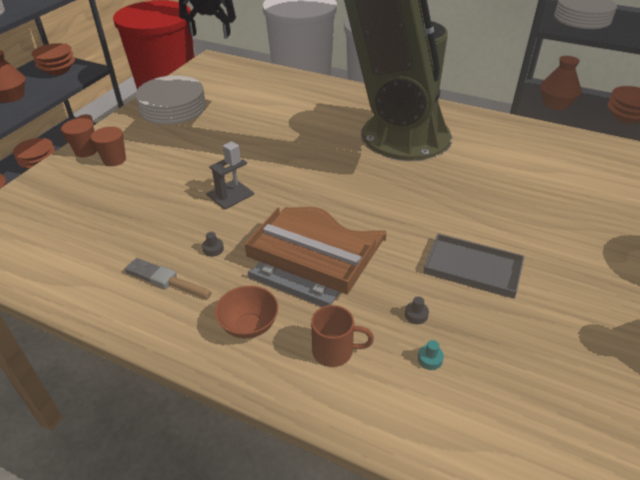

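View pics/side0.png

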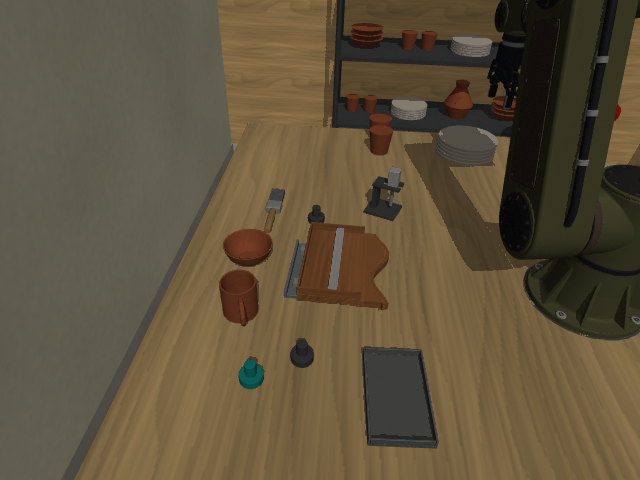

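Two dark weights are visible, at scene (212,244) and (417,310). The turquoise look-alike at (431,354) is not meant. The stylus is in the fork at (232,155), the template at (315,245) and the tray at (474,265). Next I'll get coarse positions.

```bash
python3 - <<'E'
from h import *
S=np.load("scene0.npy");D=np.load("side0.npy")
for n,W,pts in [("scene",S,dict(w1=(212,235),w1foot=(212,248),w2=(418,301),styl=(232,148),ledgeA=(266,230),ledgeB=(357,260),tray=(474,268),mug=(333,315),bowl=(247,315),brush=(190,285),forkbase=(235,198))),("side",D,dict(w1=(316,208),w2=(302,342),styl=(395,172),ledgeA=(337,230),ledgeB=(334,288),tray=(398,396),mug=(240,282),bowl=(248,250),brush=(270,216)))]:
    for k,(u,v) in pts.items(): print(n,k,W[v,u].round(0))
# tray rectangle in each
for n,W in [("scene",S),("side",D)]:
    c=cv2.imread(f"pics/{n}0.png").astype(int); 
    m=(np.abs(W[...,2]-52)<4)
    m[:, :]&=(c.max(-1)-c.min(-1)<25)&(W[...,0]>300)
    p=W[m]; print(n,len(p),np.nanmedian(p,0))
E
```

```text
scene w1 [nan nan nan]
scene w1foot [ 644. -224.   16.]
scene w2 [627. 237.  48.]
scene styl [ 439. -286.  136.]
scene ledgeA [ 572. -127.   48.]
scene ledgeB [579.  90.  53.]
scene tray [449. 307.   5.]
scene mug [735. 108.  57.]
scene bowl [767. -62.   5.]
scene brush [ 759. -200.   20.]
scene forkbase [ 463. -279.    8.]
side w1 [ 634. -221.   48.]
side w2 [622. 234.  48.]
side styl [ 431. -284.  136.]
side ledgeA [ 573. -121.   55.]
side ledgeB [569.  88.  55.]
side tray [439. 307.   7.]
side mug [772.  89.  54.]
side bowl [791. -74.   9.]
side brush [ 758. -211.   20.]
scene 772 [570.6621735  -16.83585352  51.89580216]
side 1319 [ 607.53625404 -121.77614383   52.74383736]
```

```bash
python3 - <<'E'
from h import *
for i,p in enumerate([(440,-200,260),(540,-20,260),(500,260,260)]):
    bot.move_to(p,[0,1,0,0]); bot.dwell(0.3)
    c=shot("wrist"); cv2.imwrite(f"pics/top{i}.png",c["image"]); W=cloud(c); np.save(f"top{i}.npy",W)
    # orthographic
    print(bot.read_state()["ee_pos"],bot.read_state()["clock"])
ims=[cv2.imread(f"pics/top{i}.png") for i in range(3)]
cv2.imwrite("pics/tops.png",np.vstack([cv2.resize(np.hstack(ims[:2]),(800,300)),cv2.resize(np.hstack([ims[2],ims[2]*0]),(800,300))]))
E
```

```text
[ 439.90813711 -200.23885566  259.96108724] 2.1583
[539.88411856 -20.67708362 260.11803232] 3.3417
[500.24303781 259.51223244 260.01738566] 4.7833
```

View pics/tops.png

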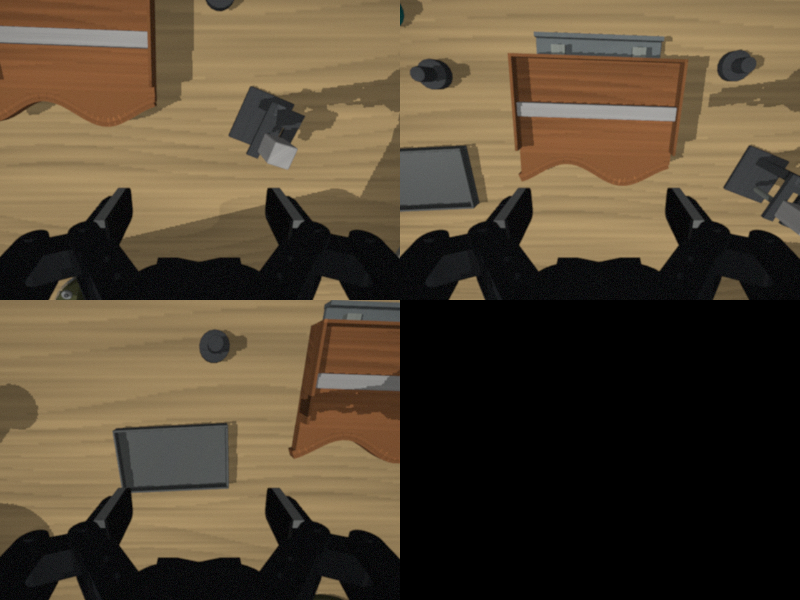

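The wrist views show two weights, the carriage turned slightly, the fork turned about 30° with the stylus in it, and the tray. I'll measure all of these.

```bash
cat > meas.py <<'E'
from h import *
T=[np.load(f"top{i}.npy") for i in range(3)]; I=[cv2.imread(f"pics/top{i}.png").astype(int) for i in range(3)]
def box(W,xr,yr,zr): 
    return (W[...,0]>xr[0])&(W[...,0]<xr[1])&(W[...,1]>yr[0])&(W[...,1]<yr[1])&(W[...,2]>zr[0])&(W[...,2]<zr[1])
def rect(p): return cv2.minAreaRect(p[:,:2].astype(np.float32))
for i,W in enumerate(T):
    sat=I[i].max(-1)-I[i].min(-1)
    for n,c in dict(w1=(638,-222),w2=(627,237)).items():
        for zr in [(40,53),(10,25)]:
            p=W[box(W,(c[0]-35,c[0]+35),(c[1]-35,c[1]+35),zr)]
            if len(p)>50: print(i,n,zr,len(p),p.mean(0).round(1),cv2.minEnclosingCircle(p[:,:2].astype(np.float32)))
    p=W[box(W,(540,610),(-150,120),(47,57))&(sat<35)]
    if len(p)>50: print(i,"ledge",len(p),rect(p),np.median(p[:,2]))
    p=W[box(W,(380,480),(-330,-240),(130,145))]
    if len(p)>50: print(i,"block",len(p),rect(p),np.median(p[:,2]))
    p=W[box(W,(380,530),(200,430),(1,25))&(sat<35)&(I[i].max(-1)<130)]
    if len(p)>50: print(i,"tray",len(p),rect(p),np.median(p[:,2]))
    p=W[box(W,(380,560),(-360,-200),(3,20))]
    if len(p)>50: print(i,"forkbase",len(p),rect(p),np.median(p[:,2]))
    p=W[box(W,(380,560),(-360,-200),(80,96))]
    if len(p)>50: print(i,"prong",len(p),rect(p),np.median(p[:,2]))
W=T[1];sat=I[1].max(-1)-I[1].min(-1)
m=box(W,(410,560),(-135,105),(35,45))&(sat>35); p=W[m]; print("template z",np.median(p[:,2]))
ys=np.arange(-130,100,4.); fr=np.array([[np.percentile(q[:,0],1),y,len(q)] for y in ys for q in [p[abs(p[:,1]-y)<2]] if len(q)>5])
print(fr.round(0)[:, :2].tolist())
from scipy.optimize import least_squares
p0=[-17]
def res(a):
    x0,y0,th=a; d=fr[:,:2]-[x0,y0]; c,s=np.cos(th),np.sin(th)
    x=d[:,0]*c+d[:,1]*s; y=-d[:,0]*s+d[:,1]*c
    return (x-18*np.sin(2*np.pi*y/180))[abs(y)<=300]
r=least_squares(res,[468,-17,0.03],loss="soft_l1",x_scale=[10,10,.1]);print(r.x,np.abs(r.fun).mean(),r.fun.round(1).tolist())
E
python3 meas.py
```

```text
0 w1 (10, 25) 534 [ 615.4 -230.5   17.8] ((620.6727294921875, -230.9669189453125), 19.297128677368164)
0 ledge 6425 ((584.3736572265625, -39.153297424316406), (203.67320251464844, 67.46416473388672), 84.3102035522461) 52.67247147163974
0 block 1543 ((428.99359130859375, -296.3866271972656), (28.565393447875977, 28.318241119384766), 72.68108367919922) 136.72321067400017
0 forkbase 4014 ((472.234130859375, -280.2261657714844), (153.97894287109375, 177.59622192382812), 88.87517547607422) 8.887367799948436
0 prong 3365 ((441.559326171875, -301.7807922363281), (48.90570068359375, 76.43061828613281), 68.02818298339844) 90.9042720058826
1 w1 (40, 53) 596 [ 632.4 -229.2   46.2] ((632.8343505859375, -230.4770050048828), 11.206104278564453)
1 w1 (10, 25) 1395 [ 632.3 -223.5   18.4] ((632.5601196289062, -230.54000854492188), 23.101999282836914)
1 w2 (40, 53) 589 [621.  233.7  45.8] ((620.826904296875, 235.0148162841797), 11.286589622497559)
1 w2 (10, 25) 1428 [621.1 227.8  18. ] ((620.806884765625, 234.66822814941406), 23.13325309753418)
1 ledge 5822 ((570.4031982421875, -17.7296142578125), (23
[... 1692 characters left out ...]
, 18.0], [483.0, 22.0], [483.0, 26.0], [483.0, 30.0], [484.0, 34.0], [483.0, 38.0], [482.0, 42.0], [481.0, 46.0], [480.0, 50.0], [479.0, 54.0], [477.0, 58.0], [475.0, 62.0], [473.0, 66.0], [471.0, 70.0], [468.0, 74.0], [466.0, 78.0], [464.0, 82.0], [462.0, 86.0], [459.0, 90.0], [457.0, 94.0], [456.0, 98.0]]
[ 4.64197230e+02 -1.41361432e+01 -3.39444922e-02] 0.3524245543878165 [-0.6, -1.0, -0.0, -0.5, -0.2, -0.5, -0.3, 0.5, 0.1, 0.6, 0.3, -0.4, 0.4, 0.1, -0.0, 0.5, 0.6, 0.4, 0.7, -0.3, 0.3, 0.5, 0.5, 1.0, -0.0, -0.1, -0.0, 0.3, -0.1, 0.2, -0.2, -0.2, 0.1, -0.8, 0.2, -0.9, -0.4, -0.5, -0.2, -0.0, -0.3, 0.2, -0.3, -0.3, -0.6, -0.4, 0.2, -0.3, -0.4, 0.4, 0.3, -0.2, -0.2, 0.2, 0.6, -0.1, 0.1, 0.7]
```

```bash
cat >> h.py <<'E'
TH=-0.034; E3=np.array([464.2,-14.1]); CX=np.array([np.cos(TH),np.sin(TH)]); CY=np.array([-np.sin(TH),np.cos(TH)])
TRAY=np.array([441.9,306.5]); TT=0.045
def car(x,y): return E3+x*CX+y*CY
def down(psi): 
    q=(R.from_euler("z",psi)*R.from_euler("x",np.pi)).as_quat(); return [q[3],q[0],q[1],q[2]]
def v3(p,z): return [float(p[0]),float(p[1]),float(z)]
def knob(g,psi,z0=0,h=190,rad=45):
    """centre of knob top of a weight standing at height z0 near g (robot goes above it)"""
    bot.move_to(v3(g,z0+h),down(psi)); bot.dwell(.25)
    c=shot("wrist"); W=cloud(c)
    sat=c["image"].max(-1).astype(int)-c["image"].min(-1)
    m=(np.hypot(W[...,0]-g[0],W[...,1]-g[1])<rad)&(abs(W[...,2]-z0-46)<4)&(sat<40)
    p=W[m]; (x,y),r=cv2.minEnclosingCircle(p[:,:2].astype(np.float32)); print("knob",len(p),round(x,1),round(y,1),"r",round(r,1),"z",np.median(p[:,2]).round(1))
    assert 9<r<13.5
    return np.array([x,y])
def pick(g,psi,z0=0,hover=0):
    p=knob(g,psi,z0); bot.move_gripper(50)
    bot.move_to(v3(p,z0+100),down(psi)); bot.servo_line(v3(p,z0+42),speed=80)
    bot.move_gripper(5,40); s=bot.read_state(); print("grip",s["grip_width"],s["grip_force"],s["ee_pos"].round(1))
    assert 18<s["grip_width"]<26
    bot.servo_line(v3(p,z0+130+hover),speed=120)
def place(p,psi,z,hi=60):
    bot.move_to(v3(p,z+42+hi),down(psi)); bot.servo_line(v3(p,z+42+5),speed=80); bot.dwell(.2)
    f=bot.servo_line(v3(p,z+42-4),speed=12,until_force=3); s=bot.read_state(); print("down",f,s["ee_pos"].round(1),s["ft_force"].round(1))
    bot.move_gripper(45); bot.servo_line(v3(p,z+42+hi),speed=100); print("clock",bot.read_state()["clock"])
E
python3 - <<'E'
from h import *
psi=TH+np.pi/2
pick((621,235.5),psi); place(car(105,50),psi,52)
print(car(105,50)); knob(car(105,50),psi,52)
E
```

```text
knob 615 621.0 235.7 r 10.8 z 46.8
grip 20.54989387043346 39.22083556652069 [621.4 235.8  42.7]
down True [571.   32.3  94.6] [-1.2  0.2  5.7]
clock 13.0333
[570.83898833  32.30179056]
knob 616 570.7 32.1 r 10.9 z 98.7
```

```bash
python3 - <<'E'
from h import *
psi=TH+np.pi/2
pick((632.8,-230.5),psi,hover=20); place(car(105,-50),psi,52)
knob(car(105,-50),psi,52); knob(car(105,50),psi,52)
bot.move_to([400,-20,300],down(0)); bot.dwell(.3)
for n in ["side","scene"]:
    c=shot(n);cv2.imwrite(f"pics/{n}1.png",c["image"])
E
```

```text
knob 607 632.7 -231.5 r 10.8 z 46.7
grip 20.493271846660154 39.247069358825684 [ 633.  -231.6   42.7]
down True [567.6 -67.6  94.6] [-1.1 -0.3  6.1]
clock 21.475
knob 626 567.1 -67.7 r 11.1 z 98.7
knob 613 570.5 32.1 r 10.9 z 98.7
```

View pics/side1.png

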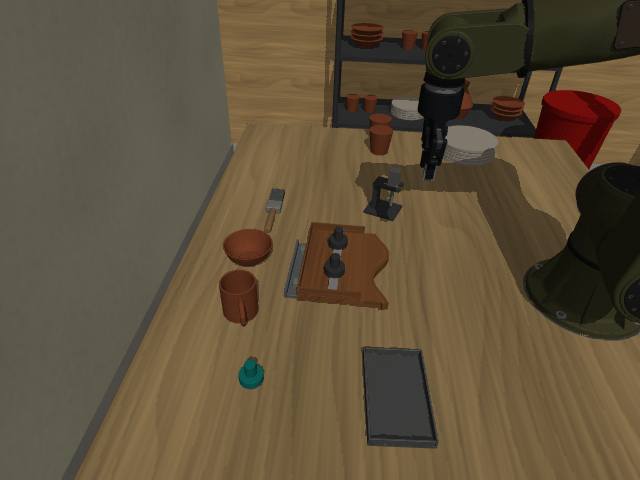

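Both weights stand on the ledge, at side (338,238) and (335,265), and no other dark weight is present. Next is the stylus: a close measurement of the block and fork.

```bash
python3 - <<'E'
from h import *
P=[]
for psi,xy in [(1.27,(429,-296)),(-0.3,(429,-296))]:
    bot.move_to(v3(xy,270),down(psi)); bot.dwell(.3)
    c=shot("wrist"); W=cloud(c); cv2.imwrite(f"pics/fork{psi}.png",c["image"])
    d=np.hypot(W[...,0]-435,W[...,1]-296*-1)<75
    b=W[d&(abs(W[...,2]-136.5)<4)]; print("block",len(b),cv2.minAreaRect(b[:,:2].astype(np.float32)),np.median(b[:,2]))
    p=W[d&(abs(W[...,2]-90)<4)]; P.append(p); print("prong",len(p),cv2.minAreaRect(p[:,:2].astype(np.float32)),np.median(p[:,2]))
p=np.vstack(P)[:,:2]; im=np.full((500,500,3),255,np.uint8)
for k,q in enumerate(P):
    for x,y in q[:,:2]: cv2.circle(im,(int((-y-296+62)*4),int((435+62-x)*4)),2,[(255,0,0),(0,0,255)][k],-1)
cv2.imwrite("pics/prong.png",np.hstack([im,cv2.resize(cv2.imread("pics/fork-0.3.png"),(300,500*300//400))[:500] if 0 else np.zeros((500,1,3),np.uint8)]))
E
```

```text
block 1377 ((428.90301513671875, -297.0533142089844), (28.370071411132812, 28.11410903930664), 73.47209930419922) 136.74857498478846
prong 2981 ((441.69818115234375, -302.48443603515625), (48.41059494018555, 76.11888885498047), 68.18030548095703) 90.87032667283023
block 1377 ((429.22760009765625, -297.0488586425781), (27.655485153198242, 27.787342071533203), 71.98728942871094) 136.6850083389089
prong 3194 ((441.7843017578125, -301.8257141113281), (48.10732650756836, 76.20382690429688), 68.39328002929688) 90.86222276789022
```

View pics/prong.png

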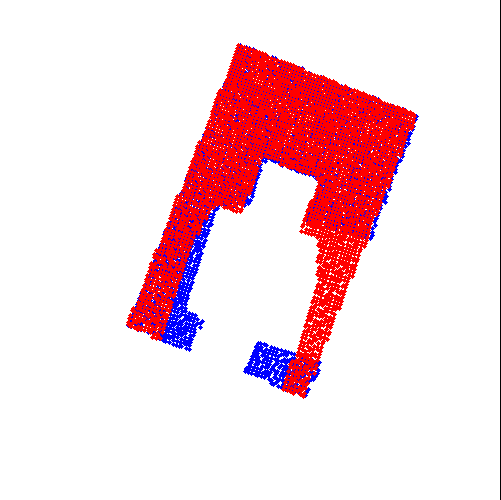

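View pics/fork-0.3.png

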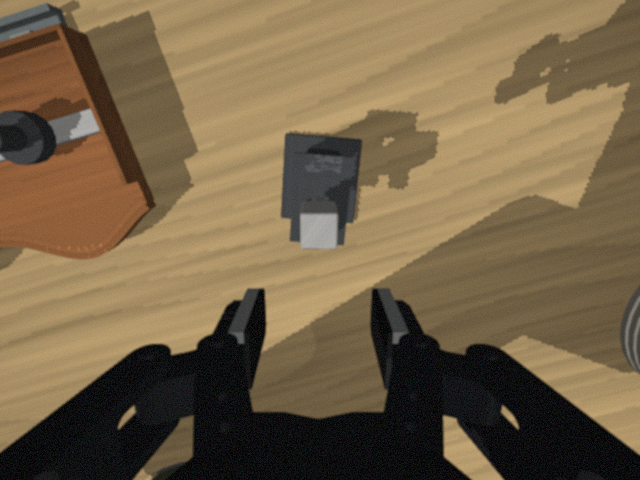

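The fork's plate gives the seat at (428.7,-296.9), yaw -0.379. The block sits at (429.1,-297.0), yaw -0.30, standing at (319,225) in the last picture. The two agree. I'll grip the stylus, lift it, and press at the left end.

```bash
cat >> h.py <<'E'
SEAT=np.array([428.75,-296.9]); PB=1.269; ZG=116; PT=TH+np.pi/2
ZT=31+91.0   # TCP height with ball at 31
def edge(y,give):
    s=18*2*np.pi/180*np.cos(2*np.pi*y/180); x=18*np.sin(2*np.pi*y/180)
    n=np.array([-1,s])/np.hypot(1,s)   # outward normal (towards robot)
    b=np.array([x+give,y])+5*n
    return car(*b)
E
python3 - <<'E'
from h import *
bot.move_gripper(60); B=np.array([429.1,-297.0])
bot.move_to(v3(B,190),down(PB)); bot.servo_line(v3(B,ZG),speed=80)
bot.move_gripper(10,100); s=bot.read_state(); print(s["grip_width"],s["grip_force"],s["ee_pos"].round(2),s["ft_force"].round(1))
bot.servo_line(v3(B,210),speed=80); bot.dwell(.3)
c=shot("side"); cv2.imwrite("pics/sty.png",cv2.resize(c["image"][80:280,300:500],(800,800))[:600])
print(bot.read_state()["grip_width"])
s0=car(-40,94)
bot.move_to(v3(s0,210),down(PT)); bot.servo_line(v3(s0,ZT),speed=80); bot.dwell(.4)
f0=bot.read_state()["ft_force"]; np.save("f0.npy",f0)
a=edge(93,-6); bot.servo_line(v3(a,ZT),speed=60); bot.dwell(.2); print(bot.read_state()["ft_force"]-f0)
hit=bot.servo_line(v3(edge(93,6),ZT),speed=8,until_force=1.2); s=bot.read_state()
print(hit,s["ee_pos"].round(2),"give est",(s["ee_pos"][:2]-edge(93,0))@CX,(s["ft_force"]-f0).round(2),s["clock"])
E
```

```text
26.98218024664832 98.34464192390442 [ 429.32 -297.12  116.56] [-0.9  0.6  6.1]
26.68533630964641
[-0.92254728 -0.0466566   0.24002006]
True [460.53  76.38 121.54] give est -0.6175686931243534 [-1.03 -0.06 -0.08] 37.8917
```

View pics/sty.png

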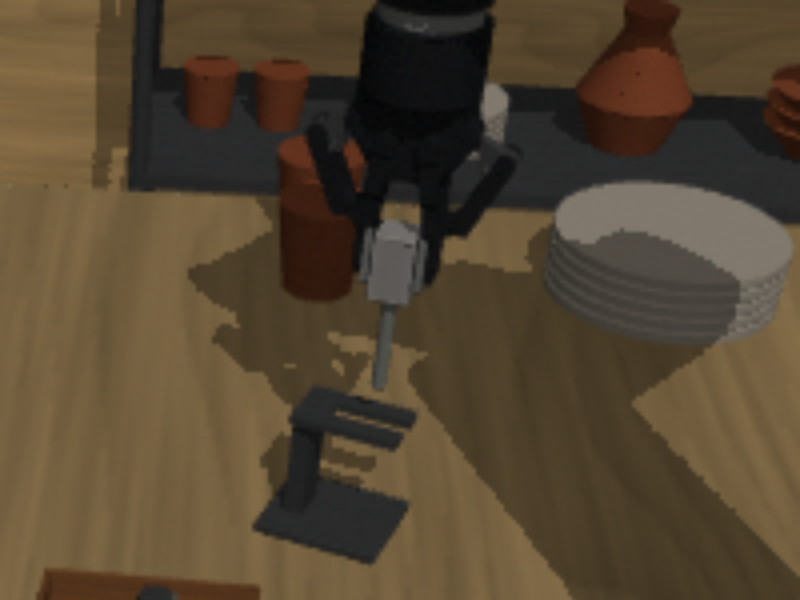

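The stylus hangs straight in the jaws, block at (393,265) and tip at (380,383). Next I'll press to about 6 mm, check the force, and trace.

```bash
cat >> h.py <<'E'
def favg(n=12):
    L=[]
    for _ in range(n): L.append(bot.read_state()["ft_force"]); bot.dwell(.02)
    return np.mean(L,0)
E
python3 - <<'E'
from h import *
f0=np.load("f0.npy")
for g in [-1,2,4,6,8]:
    bot.servo_line(v3(edge(93,g),ZT),speed=8); bot.dwell(.2); f=favg(); s=bot.read_state(); print(g,((s["ee_pos"][:2]-edge(93,0))@CX).round(2),(f-f0).round(2))
print(s["clock"])
c=shot("scene"); print(np.nanmedian(cloud(c)[225:235,300:320].reshape(-1,3),0)); cv2.imwrite("pics/press.png",cv2.resize(c["image"][130:330,200:420],(800,727))[:600])
E
```

```text
-1 -1.01 [-0.6  -0.11  0.15]
2 1.95 [-2.87 -0.75  0.23]
4 3.97 [-3.16 -0.51 -0.21]
6 5.99 [-3.65 -0.8  -0.38]
8 8.0 [-4.51 -0.65 -0.28]
41.8667
[521.65956646 -45.91640967  40.17364339]
```

View pics/press.png

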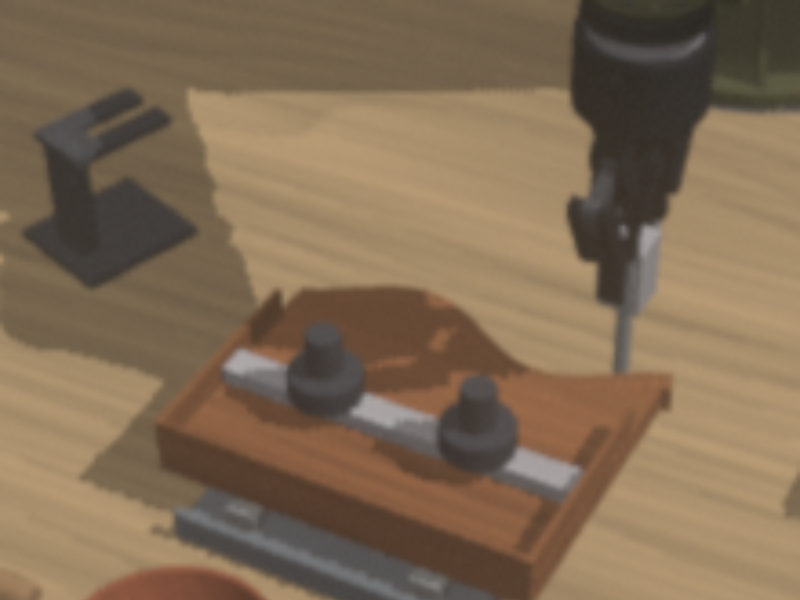

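The stylus presses the left end at (622,365), both weights still stand, and the force follows the spring law, so the give is as modelled. I'll trace with about 7 mm of give.

```bash
python3 - <<'E'
from h import *
f0=np.load("f0.npy"); bot.servo_line(v3(edge(93,7),ZT),speed=15)
for y in np.arange(90,-97,-6.):
    bot.servo_line(v3(edge(y,7),ZT),speed=25); bot.dwell(.06)
    f=favg(3)-f0; print(int(y),f.round(1),end=" ")
    if f[0]<-7.5: print("too hard"); break
print(bot.read_state()["clock"], bot.read_state()["grip_width"])
E
```

```text
90 [-3.9 -1.3  0.7] 84 [-4.7 -2.7  1. ] 78 [-4.2 -1.7  0.5] 72 [-4.2 -1.9  0.6] 66 [-4.4 -1.6  0.6] 60 [-3.8 -1.   1.2] 54 [-3.7 -1.2  0.5] 48 [-4.6 -0.1  0.5] 42 [-4.7 -0.3  0.7] 36 [-4.7  2.   0.8] 30 [-4.6  1.7  0.7] 24 [-4.2  2.9  0.6] 18 [-4.2  3.4  0.6] 12 [-4.2  4.4  0.5] 6 [-4.3  4.9  0.6] 0 [-3.9  5.   0.4] -6 [-3.6  5.  -0.2] -12 [-4.5  4.4  0.1] -18 [-4.3  4.4  0.4] -24 [-4.2  2.7  0.2] -30 [-4.   3.7  0. ] -36 [-4.4  0.7  0. ] -42 [-5.  -0.2 -0.1] -48 [-4.4 -0.   0.3] -54 [-3.8 -1.3  0.3] -60 [-4.  -1.1 -0.1] -66 [-4.5 -2.3  0.9] -72 [-4.3 -2.   0.1] -78 [-3.9 -1.9  0.6] -84 [-3.8 -2.1  0.7] -90 [-3.9 -2.3  0.5] -96 [-3.9 -1.6  0.1] 58.725 26.991835920534765
```

Contact held at a steady force along the whole edge. Next I'll back off, lift and hang the stylus.

```bash
python3 - <<'E'
from h import *
bot.servo_line(v3(edge(-96,-20),ZT),speed=40); bot.servo_line(v3(edge(-96,-20),215),speed=120)
B=np.array([429.1,-297.0])
bot.move_to(v3(B,215),down(PB)); bot.dwell(.3)
f=bot.servo_line(v3(B,ZG+4),speed=50,until_force=8); print(f,bot.read_state()["ee_pos"].round(1))
if not f:
    bot.dwell(.3); f=bot.servo_line(v3(B,ZG-2),speed=8,until_force=3); s=bot.read_state(); print(f,s["ee_pos"].round(2),s["ft_force"].round(1))
    if s["ee_pos"][2]<ZG+2:
        bot.move_gripper(60); bot.servo_line(v3(B,200),speed=80)
        bot.move_to(v3(B,270),down(PB)); bot.dwell(.3)
        W=cloud(shot("wrist")); d=np.hypot(W[...,0]-435,W[...,1]+296)<75
        for z in (136.5,90):
            b=W[d&(abs(W[...,2]-z)<4)]; print(len(b),cv2.minAreaRect(b[:,:2].astype(np.float32)),np.median(b[:,2]))
print(bot.read_state()["clock"])
E
```

```text
False [ 429.2 -297.1  120.2]
True [ 429.1  -297.01  116.54] [-0.7  0.9  5.5]
1391 ((428.81060791015625, -296.86297607421875), (27.962343215942383, 28.00025749206543), 72.63233947753906) 136.78259139380313
3008 ((441.7502136230469, -302.49749755859375), (48.457733154296875, 76.22650909423828), 68.19889068603516) 90.92559439080867
66.7417
```

```bash
python3 - <<'E'
from h import *
psi=PT; T=lambda y: TRAY+y*np.array([-np.sin(TT),np.cos(TT)])
bot.move_to([480,-100,260],down(psi))
for g,y in [(car(105,50),45),(car(105,-50),-40)]:
    pick(g,psi,52); place(T(y),psi,5)
    knob(T(y),psi,5)
bot.move_to([400,100,300],down(0)); bot.dwell(.5)
c=shot("scene"); cv2.imwrite("pics/end.png",c["image"])
for n in (-40,45): knob(T(n),psi,5)
bot.move_to([400,100,300],down(0))
E
```

```text
knob 610 570.6 32.1 r 10.8 z 98.7
grip 20.45592512202779 39.22439217567444 [570.9  32.1  94.6]
down True [439.9 351.4  46.6] [-0.3 -0.4  5. ]
clock 75.3833
knob 603 439.6 351.3 r 11.0 z 50.7
knob 610 567.1 -67.5 r 10.8 z 98.8
grip 20.53645885161749 39.08583104610443 [567.4 -67.5  94.6]
down True [443.8 266.6  46.6] [ 0.  -0.7  6.1]
clock 84.8833
knob 603 443.5 266.6 r 10.9 z 50.7
knob 596 443.5 266.6 r 10.7 z 50.8
knob 601 439.4 351.5 r 10.9 z 50.8
```

View pics/end.png

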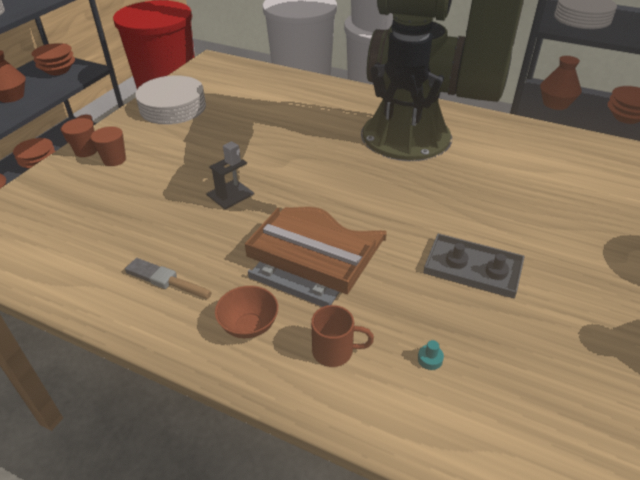

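Both weights stand in the tray at (457,255) and (497,266), the stylus hangs in its fork at (232,155), and the rest is untouched. I'm handing in.

```bash
python3 -c "
from rig import bot
print(bot.finish_job())"
```

```text
the job is handed in; nothing more can be done
None
```

I handed the job in with every step carried out: both weights stood on the ledge, the edge was traced end to end with steady contact force, the stylus was hung back in its fork, and both weights were set flat in the tray; the hand-in gave no verdict.

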